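Refit the lever and wing nut of the studio's nipping press

ROBOT

A 6-joint arm with a two-finger parallel gripper is mounted at the origin on the work surface. World frame = base frame: x ahead of the robot, y to its left, z up, the work surface at z = 0. Lengths are in m, angles in degrees, forces in N, time in s.
With the tool pointing down it reaches from about 0.4 to 0.825 m from the base axis. Payload 7 kg.
Tool frame: the origin (TCP) lies at the very end of the fingers, on their centre line; the grasp point (between the pads) lies 19 mm behind it (ctrl.hold_point_z is the distance from the TCP to the grasp point, in m); z points along the fingers, y is the line along which they close (so a half turn about z gives the same grasp; the last joint's range is limited). The gripper opens to 88 mm and grips with 3 to 60 N. Pads are 19 mm wide; open, the fingers measure 130 mm over their backs; the gripper's body (78 mm by 193 mm) begins 47 mm behind the grasp point.
Start: joints at [-48.581, 20.546, 0.682, 0, -70.136, -16.507], TCP at [0.284, -0.612, 0.227] pointing down, gripper open.
Joint ranges: [-176.03, 176.03], [-82.01, 121.73], [-58.28, 71.71], [-173.87, 95.51], [-174.79, -0.11], [-173.66, 173.66]. Speed limits (degrees/s): [136.94, 136.94, 172.46, 180, 180, 180].

INTERFACE

Orientations are given as [roll, pitch, yaw] about the fixed x, y, z axes, in that order (R = Rz(yaw) Ry(pitch) Rx(roll)).
In Python, from plant import sensors, viewer, workorder, ctrl gives the robot as it stands.
- The arm moves only by the shell command python3 -m pendant 'ROWS'. ROWS is JSON, a list of rows, each a list of 3 entries, a list of its own where there are three numbers: the opening, from -1 (shut) to 1 (fully open), so that 0 is half open, then the shift along the tool's x, y, z in m, then the turn, a rotation vector about the tool's x, y, z in degrees. A call has 1 to 10 rows; each row is the pose to reach, as a shift and turn from the pose commanded when the call began, along the tool's axes at that moment; what a row does not reach only later rows make up. A row lasts 1/12 s, in which the tool goes at most 41.7 mm and 7.16 degrees, less where a joint would pass 70% of its speed; a pose out of reach is approached as far as the arm can. A call with a gripper value outside its range is refused whole. The fingers move at their own pace and stop on an object; the grip force is fixed at half the most. Time passes only in rows, so rows that repeat a pose let the fingers close. It gives the time, the measured TCP pose, the force, the opening and the grip force at its end, in the units of the state.
- sensors.get_obs(): the state, without advancing time (a new reading comes with each control period).
- viewer.snapshot(name): name is "scene" or "top"; returns the picture (480x640x3 uint8, red, green, blue); there is no depth.
- viewer.camera_params(name): a dict with "fx", "fy", "cx", "cy" (pixels), "extrinsics" (4x4, takes a point from world to camera coordinates). Camera axes: x right, y up, looking along -z (the intrinsics and any distortion apply to the point x, -y, -z); pixel columns grow to the right and rows downward; lengths in m; the calibration is good to about 2 mm. A picture is of the moment at which its call begins. camera_params takes no time and is no camera call.
- workorder.close_job(): hands the job in; it is judged then, once.
The state is a dict: "clock": time; "joint_pos": joint angles; "qvel": joint speeds; "tau": joint torques, N m; "tool_pos": TCP position; "orientation": TCP orientation; "force": force on the tool from outside, world axes, zero at the start; "moment": the same for the moment, N m; "opening": finger opening in m; "gripper_force": force on a finger pad.
Only numpy, scipy, OpenCV 4.12 (cv2) and the standard library are available. Lean on these libraries where they do the work, as an engineer would, in place of code of your own. Each camera call takes 0.05 s, during which the arm holds its last target. There are 200 camera calls.

TASK

The lever has been taken off the small screw press. Put it back on the splined head of the press screw, lined up with the splines so that it drops fully home on the shoulder with its arm reaching out over the front of the press, as near to straight as the splines allow; then put the wing nut on the stud above it and screw it down snug on the lever's hub (it starts best if you turn it back first until it drops at the start of the thread). A panel is curing in the press, so do not wind the screw round, and leave the other things on the bench where they are.

Things in the scene. Friction and masses are not known exactly. Their poses are not given: they have to be found in the camera images.
- press: Green cast-iron nipping press, fixed to the bench: base 160 deep x 230 wide mm, two columns, a crosshead 42 deep x 215 wide mm whose top is at 148 mm (154 mm at the boss, 158 mm at the two column nuts) above the bench, clamping boards and a panel. Origin at the centre of its base on the bench; its front faces its own -x axis, its width lies along y.
- screw: Bright steel press screw, upright on the press's axis. Origin at the centre of the top face of its round shoulder (46 mm diameter, 170 mm above the bench), z up. Above the shoulder: four splines 7 mm wide, 30 mm across the tips, on a 19 mm core, along its own x and y axes, 22 mm tall (last 3 mm tapered); then the stud. Turns only stiffly (1.6 N m).
- stud_tip (a point): Tip of the stud on the screw's axis, 43.5 mm above the shoulder: 9 mm core with a cone tip and a coarse two-start right-hand thread, 19 mm across, lead 18 mm a turn, ridges 3.2 mm thick.
- thread_start (a point): Upper end of one thread ridge: on the screw's own +x side, 9.4 mm from the axis, 36.5 mm above the shoulder (mid-thickness). The other ridge starts on the -x side. Both run down clockwise (seen from above). The nut's way on is told at spline_end.
- spline_end (a point): Tip of the screw's +x spline, 15 mm from the axis. The nut set on the stud with its x along the screw's x rests 35 mm above the shoulder (underside). Turned 15 to 30 degrees anticlockwise it drops 7 mm; then clockwise it winds down with 2 mm end play, meets the hub (24 mm) about 50 degrees clockwise of the screw's x and is snug at 90 to 100 degrees, its bar square to the screw's x.
- lever: Dark steel lever, flat, right way up: hub 46 mm diameter, 24 mm high, with a four-slot splined bore (slots 9.6 mm wide, 32.8 mm across their ends, along its own x and y; 22.8 mm between lands) and a straight arm along its +x ending in a ball. Origin on the bore axis at the underside, z up. 0.25 to 0.36 kg, hollow arm, balances about 17 mm from the bore. It fits in any of four quarter turns.
- lever_arm (a point): Middle of the lever's arm 40 mm from the bore's axis, 14 mm above the underside. The arm is flat-sided, 18 mm wide, 12 mm thick (8 to 20 mm above the underside), clear from 24 to 112 mm from the axis.
- lever_ball (a point): Centre of the ball at the lever's end, 130 mm from the bore's axis and 14 mm above the underside.
- wing_nut: Brass wing nut standing open end down: cup 32 mm diameter, 25 mm high (bore 22.4 mm, mouth flared to 26 mm, 21 mm deep), a wing bar on top. Origin on the axis at the underside, z up; 0.11 to 0.17 kg. Inside, two thread lugs on its own +x and -x sides, 22 degrees wide, 3.7 mm thick, mid-thickness 4.5 mm above the underside, 12.2 mm apart.
- wing_bar (a point): Middle of the wing bar, 33 mm above the nut's underside. The bar lies along the nut's own x: 54 mm long, 12 mm thick, 25 to 41 mm above the underside, total height 41 mm.
- pen_pot: Clear square pen pot 75 mm wide and 85 mm high with pens and rulers to 160 mm; origin at the centre of its underside.
- glue_jar: Glue jar, 60 mm in diameter, 75 mm high; origin at the centre of its underside.
- tile_bowl: Wooden bowl of tesserae, 160 mm in diameter, 40 mm high; origin at the centre of its underside.
- tile_stack: Stack of four small tiles, 30 mm square, 24 mm high, lying beside the lever's arm; origin at the centre of its underside.
- hex_nut: Plain steel hexagon nut 31 mm across flats, 16 mm high, lying near the wing nut; origin at the centre of its underside. Not for this stud.
- spanner: Open spanner 160 mm long lying flat along its own x.
- glass_cutter: Pencil-like glass cutter 140 mm long, 14 mm thick, lying along its own x.
- nippers: Tile nippers about 155 mm long and 64 mm wide, lying flat along their own x.

How it is judged (in metres and radians):
On the way, in this order (a step that is already met when the one before it is completed fails the run):
1. the lever sits home on the splines, its arm over the front of the press (horizontal distance between lever and screw below 0.003 m and z of lever in the frame of screw below 0.002 m and x of lever_ball in the frame of press below -0.095 m), for 0.2 s.
2. the wing nut is on the thread and down on the lever's hub (horizontal distance between wing_nut and screw below 0.003 m and z of wing_nut in the frame of screw below 0.0256 m), for 0.2 s.
At the end, for the whole second after the job is handed in: Lever upright on the splines, within 3 mm of the axis and 2 mm of the shoulder, its ball at least 95 mm in front of the screw as the press faces; wing nut upright, within 3 mm of the axis, underside within 1.6 mm of the hub, wing bar within 30 degrees of square to the screw's x axis; both at rest (all of step 1 and all of step 2 and z of lever in the frame of screw above -0.002 m and angle between lever's own z axis and vertical below 0.06 rad and z of wing_nut in the frame of screw above 0.022 m and angle between wing_nut's own z axis and vertical below 0.08 rad and angle between the x axis of wing_nut and the x axis of screw, either way round above 1.05 rad and linear speed of each of lever, wing_nut below 0.02 m/s); the robot touches nothing.
It fails at once if the press screw is wound round by more than about 20 degrees (distance of spline_end from where it was at the start of the episode above 0.005 m).
It fails at once if a bystander is shifted by more than 25 mm (distance of any of pen_pot, glue_jar, tile_bowl, tile_stack, hex_nut, spanner, glass_cutter, nippers from where it was at the start of the episode above 0.025 m).
It fails at once if the pen pot or the glue jar is tipped (angle between any of pen_pot, glue_jar's own z axis and vertical above 0.3 rad).
It also fails if it takes over 72 s, if anything falls off the work surface, if the arm or the gripper's body presses on something with over 40 N, if the wrist force passes 120 N, or if a joint passes its speed limit or range.

## Working session

There is one attempt and no reset: what is moved stays moved. The work goes in short steps, Python scripts to look and compute and a shell command to move; the robot and the scene stay as the last step left them, time stands still between calls to the robot, and variables do not carry over. Pictures are saved under pics/ and viewed, at most 14 in all, crops included, and the job is handed in when it is done.

```bash
mkdir -p pics; ls
python3 - <<'E'
from plant import sensors, viewer, workorder, ctrl
import cv2
print(sensors.get_obs(), ctrl.hold_point_z)
for n in ("scene","top"):
    im=viewer.snapshot(n); cv2.imwrite(f"pics/{n}0.png",im[:,:,::-1]); print(viewer.camera_params(n))
E
```

```text
pics
{'clock': 0.0, 'joint_pos': array([-4.85816853e+01,  2.05910388e+01,  6.33751892e-01, -2.03095493e-02,
       -7.01324598e+01, -1.65042579e+01]), 'qvel': array([ 0.00670548,  0.02190364, -0.10797546,  0.04564205, -0.13360085,
       -0.01242535]), 'tau': array([ 2.81075936e-04, -5.82715631e+01,  2.93050700e+01,  6.99755743e+00,
        6.74096664e-03, -1.71473589e-04]), 'tool_pos': array([ 0.28410512, -0.61178038,  0.22562637]), 'orientation': array([ 1.79908527e+02, -7.19277728e-03, -1.55092855e+02]), 'force': array([-0.01918116, -0.52860435, -0.92136543]), 'moment': array([0.00296848, 0.01879594, 0.03588814]), 'gripper_force': 0.0, 'opening': 0.08729393917602869} 0.0188
{'fx': 524.4113735943968, 'fy': 524.4113735943968, 'cx': 314.5058992980996, 'cy': 240.32977978927568, 'extrinsics': array([[-0.25831835,  0.96605211,  0.00386673,  0.15108609],
       [-0.71129738, -0.19290336,  0.6759026 ,  0.25726488],
       [ 0.65370304,  0.17184765,  0.73698081, -1.54775058],
       [ 0.        ,  0.        ,  0.        ,  1.        ]])}
{'fx': 606.8830608252308, 'fy': 606.8830608252308, 'cx': 323.1352860246029, 'cy': 246.19831637083126, 'extrinsics': array([[ 2.92928349e-02, -9.99567166e-01,  2.72217990e-03,
        -3.38783688e-02],
       [ 9.88215288e-01,  2.93692828e-02,  1.50226462e-01,
        -5.28284264e-01],
       [-1.50241388e-01, -1.71045917e-03,  9.88647864e-01,
        -1.71162470e+00],
       [ 0.00000000e+00,  0.00000000e+00,  0.00000000e+00,
         1.00000000e+00]])}
```

View pics/scene0.png

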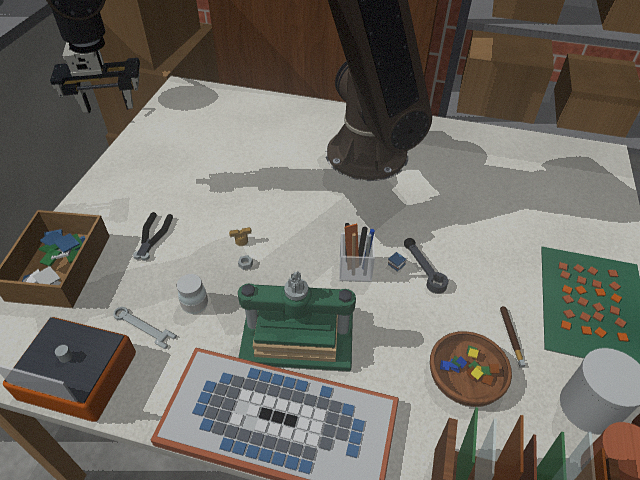

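View pics/top0.png

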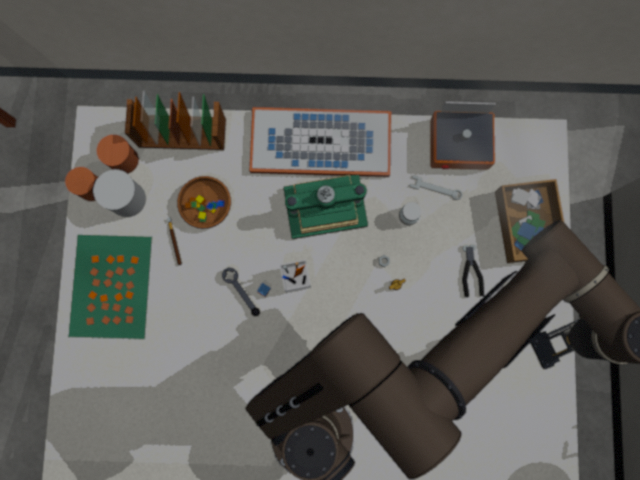

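The scene picture shows the press at about (297,310), lever hub (437,283) with ball (410,243), and wing nut (240,236). In the top view these are the screw (326,194), lever hub (231,275), ball (256,312) and nut (397,285). Enlarging next.

```bash
cat > h.py <<'E'
import numpy as np, cv2
from plant import sensors, viewer
def grab(n,avg=1):
    return np.mean([viewer.snapshot(n)[:,:,::-1].astype(float) for _ in range(avg)],0).astype(np.uint8)
def crop(im,x,y,w,h,W,H):
    c=cv2.resize(im[y:y+h,x:x+w],(W,H),interpolation=cv2.INTER_CUBIC)
    s=W/w
    for i in range((x//10+1)*10,x+w,10):
        cv2.line(c,(int((i-x+.5)*s),0),(int((i-x+.5)*s),6 if i%50 else 14),(0,0,255),1); cv2.putText(c,str(i),(int((i-x+.5)*s)-10,24),0,.32,(0,0,255),1)
    for i in range((y//10+1)*10,y+h,10):
        cv2.line(c,(0,int((i-y+.5)*s)),(6,int((i-y+.5)*s)),(0,0,255),1); cv2.putText(c,str(i),(8,int((i-y+.5)*s)+4),0,.32,(0,0,255),1)
    return c
def ray(n,u,v):
    p=viewer.camera_params(n);E=p["extrinsics"];R=E[:3,:3];t=E[:3,3]
    d=R.T@np.array([(u-p["cx"])/p["fx"],-(v-p["cy"])/p["fy"],-1.]);return -R.T@t,d
def onz(n,u,v,z):
    c,d=ray(n,u,v);return c+d*(z-c[2])/d[2]
def proj(n,P):
    p=viewer.camera_params(n);E=p["extrinsics"];q=E[:3,:3]@np.array(P)+E[:3,3]
    return np.array([p["cx"]+p["fx"]*q[0]/-q[2],p["cy"]-p["fy"]*q[1]/-q[2]])
def tri(a,b):
    c1,d1=ray("scene",*a);c2,d2=ray("top",*b)
    A=np.c_[d1,-d2];s=np.linalg.lstsq(A,c2-c1,rcond=None)[0]
    p,q=c1+s[0]*d1,c2+s[1]*d2;return (p+q)/2,np.linalg.norm(p-q)
E
python3 - <<'E'
from h import *
s=grab("scene",4);t=grab("top",4)
np.save("s0.npy",s);np.save("t0.npy",t)
a=np.vstack([np.hstack([crop(s,232,262,80*1+48,96,400,300),crop(t,280,165,96,72,400,300)]),
 np.hstack([crop(s,385,230,80,60,400,300),crop(t,214,258,80,60,400,300)])])
cv2.imwrite("pics/c1.png",a)
a=np.vstack([np.hstack([crop(s,270,262,56,42,400,300),crop(t,306,177,40,30,400,300)]),
 np.hstack([crop(s,220,222,48,36,400,300),crop(t,376,272,40,30,400,300)])])
cv2.imwrite("pics/c2.png",a)
E
```

```text
(no output)
```

View pics/c1.png

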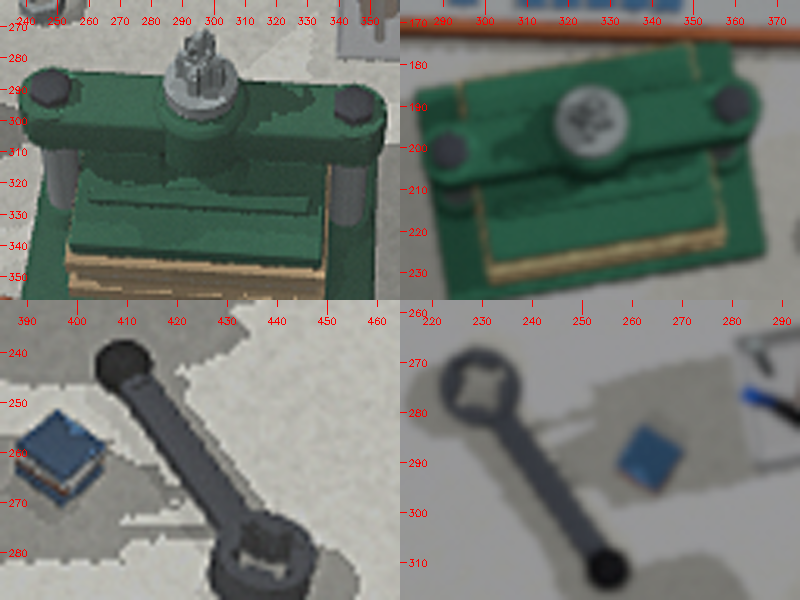

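View pics/c2.png

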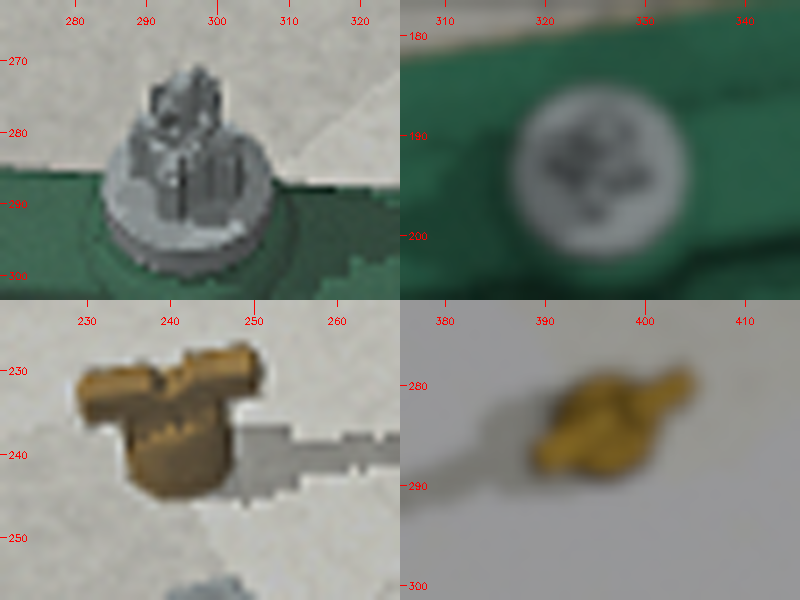

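The crops show:
- **Screw:** shoulder centre is at top (325.6,193.6), with column nuts at top (291.5,201) and (359,189.5).
- **Lever:** hub top is at (230,274.5) in the top view, about (437,281) in scene. The ball is at top (255.3,311.7), scene (409.5,243.3).
- **Wing nut:** bar ends are at top (390,287) and (404,280), scene (230,232.5) and (249.5,229.5).

Run:
```python
from h import *
np.set_printoptions(precision=4,suppress=True)
print("screw top",onz("top",325.6,193.6,.17),"scene",onz("scene",296,288,.17))
a=onz("top",291.5,201,.158);b=onz("top",359,189.5,.158);print("nuts",a,b,(a+b)/2,np.linalg.norm(a-b),"yaw",np.degrees(np.arctan2(*(a-b)[[1,0]]))-90)
a=onz("scene",251,288,.158);b=onz("scene",345.5,293.5,.158);print("nuts s",a,b,(a+b)/2,"yaw",np.degrees(np.arctan2(*(b-a)[[1,0]]))-90)
h=onz("top",230,274.5,.024);bl=onz("top",255.3,311.7,.014);print("lever",h,bl,np.linalg.norm((h-bl)[:2]),np.degrees(np.arctan2(*(bl-h)[[1,0]])))
h=onz("scene",437,281,.024);bl=onz("scene",409.5,243.3,.014);print("lever s",h,bl,np.linalg.norm((h-bl)[:2]),np.degrees(np.arctan2(*(bl-h)[[1,0]])))
for a,b in(((230,232.5),(390,287)),((249.5,229.5),(404,280))):print("bar",onz("top",*b,.037),onz("scene",*a,.033),tri(a,b))
# screw fit: overlay wires for angles
s=np.load("s0.npy")
c=(onz("top",325.6,193.6,.17)+onz("scene",296,288,.17))/2
def draw(n,im,P,x,y,w,h,W,H,ang):
    o=crop(im,x,y,w,h,W,H);k=W/w
    def pl(pts,col,cl=True):
        q=np.array([(proj(n,p)-[x,y]+.5)*k for p in pts]);cv2.polylines(o,[np.int32(q)],cl,col,1)
    cc=[[P[0]+.023*np.cos(t),P[1]+.023*np.sin(t),.17] for t in np.linspace(0,6.28,40)];pl(cc,(0,255,255))
    r,hw=.015,.0035;ri=.0088
    pr=[]
    for j in range(4):
        t=np.radians(ang+90*j);R=np.array([[np.cos(t),-np.sin(t)],[np.sin(t),np.cos(t)]])
        pr+=[R@p for p in ([ri,-hw],[r,-hw],[r,hw],[ri,hw])]
    for z,col in((.17,(0,0,255)),(.189,(0,255,0))):pl([[P[0]+p[0],P[1]+p[1],z] for p in pr],col)
    pl([[P[0],P[1],.192],[P[0],P[1],.2135]],(255,0,255),False)
    cv2.putText(o,str(ang),(5,H-5),0,.5,(0,0,255),1);return o
T=[draw("scene",s,c,278,265,36,36,260,260,a) for a in(0,20,40,60,75)]
raw=crop(s,278,265,36,36,260,260)
cv2.imwrite("pics/c3.png",np.vstack([np.hstack([raw]+T[:2]),np.hstack(T[2:])]))
```

```text
screw top [ 0.6533 -0.021   0.17  ] scene [ 0.6556 -0.0182  0.17  ]
nuts [0.6328 0.0712 0.158 ] [ 0.6704 -0.1117  0.158 ] [ 0.6516 -0.0203  0.158 ] 0.18670528863484886 yaw 11.615123952817257
nuts s [ 0.6695 -0.1048  0.158 ] [0.6348 0.0741 0.158 ] [ 0.6522 -0.0154  0.158 ] yaw 10.9916030149665
lever [0.4408 0.2485 0.024 ] [0.3364 0.1715 0.014 ] 0.12966064131323668 -143.61016281199556
lever s [0.4465 0.2518 0.024 ] [0.3377 0.1751 0.014 ] 0.13307574179270504 -144.79602398512085
bar [ 0.4171 -0.2131  0.037 ] [ 0.435  -0.2542  0.033 ] (array([ 0.4256, -0.2348,  0.0277]), np.float64(0.04383341087701166))
bar [ 0.4384 -0.253   0.037 ] [ 0.413  -0.2116  0.033 ] (array([ 0.4305, -0.2286,  0.0495]), np.float64(0.04674213263495919))
```

View pics/c3.png

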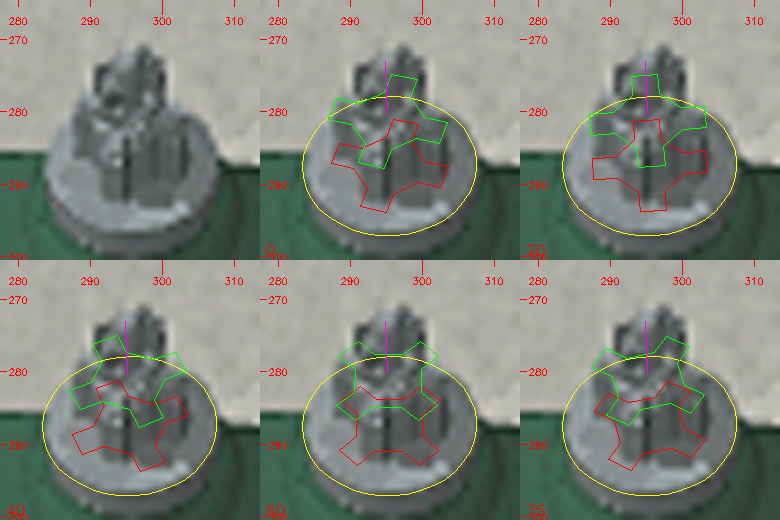

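```bash
cat > fit.py <<'E'
from h import *
from scipy.optimize import minimize
def polys(ang):
    F=[];r,hw=.015,.0035;ri=.0088
    cir=lambda R,z,n=40:[[R*np.cos(t),R*np.sin(t),z] for t in np.linspace(0,2*np.pi,n,endpoint=False)]
    F.append((0,cir(.023,.158)))
    a,b=cir(.023,.158),cir(.023,.17)
    for i in range(40):
        j=(i+1)%40;F.append((0,[a[i],a[j],b[j],b[i]]))
    F.append((1,b)); pr=[]
    for j in range(4):
        t=np.radians(ang+90*j);R=np.array([[np.cos(t),-np.sin(t)],[np.sin(t),np.cos(t)]])
        pr+=[R@p for p in ([ri,-hw],[r,-hw],[r,hw],[ri,hw])]
    S=[]
    for i in range(16):
        p,q=pr[i],pr[(i+1)%16]
        S.append((2+i,[[*p,.17],[*q,.17],[*q,.190],[*p,.190]]))
    top=[(18,[[*p,.190] for p in pr])]
    a,b=cir(.0085,.19),cir(.0085,.207);T=[]
    for i in range(40):
        j=(i+1)%40;T.append((19,[a[i],a[j],b[j],b[i]]))
    T.append((19,b));T.append((19,b));return F,S,top,T
def label(n,c,ang,x,y,w,h,k=6):
    p=viewer.camera_params(n);E=p["extrinsics"];cam=-E[:3,:3].T@E[:3,3]
    L=np.full((h*k,w*k),20,np.uint8);F,S,top,T=polys(ang)
    o=np.array([c[0],c[1],0])
    S=[f for f in S if np.cross([0,0,1.],np.subtract(f[1][1],f[1][0]))@(cam-o-np.array(f[1][0]))<0]
    S.sort(key=lambda f:-np.linalg.norm(np.mean(f[1],0)+o-cam))
    for l,P in F+S+top+T:
        Q=np.array(P)+o;q=(E[:3,:3]@Q.T).T+E[:3,3]
        u=np.c_[p["cx"]+p["fx"]*q[:,0]/-q[:,2],p["cy"]-p["fy"]*q[:,1]/-q[:,2]]
        cv2.fillPoly(L,[np.int32(np.round((u-[x,y]+.5)*k))],l)
    return L
def score(n,im,c,ang,roi,k=6,full=False):
    x,y,w,h=roi;L=label(n,c,ang,x,y,w,h,k);ls=np.unique(L)
    A=np.stack([cv2.resize((L==l).astype(np.float32),(w,h),interpolation=cv2.INTER_AREA).ravel() for l in ls],1)
    b=cv2.cvtColor(im,cv2.COLOR_BGR2GRAY)[y:y+h,x:x+w].astype(float).ravel()
    m=(A[:,ls>=19].sum(1)<.05) if (ls>=19).any() else np.ones(len(b),bool)
    m=A[:,ls==20].sum(1)<.05; m&=A[:,ls==19].sum(1)<.05
    s=np.linalg.lstsq(np.vstack([A[m],1e-3*np.eye(A.shape[1])]),np.r_[b[m],np.zeros(A.shape[1])],rcond=None)[0]
    r=(A[m]@s-b[m]);
    if full:return (A@s).reshape(h,w)
    return np.sqrt((r**2).mean())
E
python3 - <<'E'
from fit import *
s=np.load("s0.npy");t=np.load("t0.npy")
roi=(280,272,32,28)
c0=np.array([.6555,-.0175])
for n,im,roi,c0 in(("scene",s,(280,272,32,28),(.6545,-.0175)),("top",t,(312,180,28,28),(.653,-.021))):
  R=[]
  for ang in range(-45,45,5):
    R.append(min((score(n,im,(c0[0]+dx,c0[1]+dy),ang,roi),ang,dx,dy) for dx in np.arange(-.003,.0031,.001) for dy in np.arange(-.002,.0021,.001)))
  for r in R:print(n,"%.1f %d %.3f %.3f"%r)
E
```

```text
scene 21.9 -45 0.000 -0.002
scene 22.0 -40 0.002 -0.002
scene 21.8 -35 0.002 -0.002
scene 21.5 -30 0.002 -0.002
scene 21.1 -25 -0.002 -0.002
scene 20.3 -20 -0.001 -0.002
scene 19.5 -15 -0.001 -0.002
scene 18.1 -10 -0.002 -0.002
scene 17.3 -5 -0.002 -0.002
scene 18.4 0 -0.002 -0.002
scene 18.9 5 -0.002 -0.002
scene 19.3 10 -0.002 -0.002
scene 19.7 15 -0.002 -0.002
scene 20.1 20 -0.002 -0.002
scene 20.0 25 -0.002 -0.002
scene 20.2 30 -0.001 -0.002
scene 21.5 35 0.000 -0.002
scene 22.0 40 -0.001 -0.002
top 13.3 -45 0.000 -0.001
top 13.1 -40 0.000 0.000
top 12.9 -35 0.000 0.000
top 12.7 -30 0.000 0.000
top 12.4 -25 0.000 0.000
top 12.3 -20 0.000 0.000
top 12.1 -15 0.000 0.000
top 11.8 -10 0.001 0.000
top 12.1 -5 0.001 0.000
top 12.6 0 0.001 0.000
top 12.7 5 0.001 -0.001
top 13.0 10 0.001 -0.002
top 12.9 15 0.001 -0.002
top 13.0 20 0.002 -0.001
top 13.2 25 0.002 -0.001
top 13.4 30 0.000 -0.001
top 13.5 35 0.002 0.001
top 13.4 40 0.000 -0.001
```

Run:
```python
from fit import *
s=np.load("s0.npy");t=np.load("t0.npy")
out=[]
for n,im,roi,c0 in(("scene",s,(280,272,32,28),(.652,-.0205)),("top",t,(312,180,28,28),(.6535,-.021))):
  R=[]
  for ang in range(-18,4,2):
    R.append(min((score(n,im,(c0[0]+dx,c0[1]+dy),ang,roi),ang,dx,dy) for dx in np.arange(-.003,.0031,.001) for dy in np.arange(-.003,.0031,.001)))
  for r in R:print(n,"%.1f %d %.3f %.3f"%r)
  b=min(R);x,y,w,h=roi
  m=score(n,im,(c0[0]+b[2],c0[1]+b[3]),b[1],roi,full=True)
  m=cv2.cvtColor(np.clip(m,0,255).astype(np.uint8),cv2.COLOR_GRAY2BGR)
  f=im.copy();f[y:y+h,x:x+w]=m
  out.append(np.hstack([crop(im,*roi,390,int(390*h/w)),crop(f,*roi,390,int(390*h/w))])[:300])
cv2.imwrite("pics/c4.png",np.vstack(out))
```

```text
scene 19.9 -18 0.001 0.001
scene 19.6 -16 0.002 0.001
scene 19.1 -14 0.001 0.001
scene 19.0 -12 0.001 0.001
scene 18.2 -10 0.001 0.001
scene 17.7 -8 0.001 0.001
scene 17.4 -6 0.001 0.001
scene 17.5 -4 0.001 0.001
scene 17.7 -2 0.001 0.001
scene 18.2 0 0.001 0.001
scene 18.4 2 0.001 0.001
top 12.3 -18 -0.001 0.000
top 12.1 -16 0.000 0.000
top 12.0 -14 0.000 0.000
top 11.8 -12 0.000 0.000
top 11.8 -10 0.000 0.000
top 11.9 -8 0.000 0.000
top 11.8 -6 0.000 0.000
top 12.0 -4 0.001 0.000
top 12.3 -2 0.000 0.000
top 12.6 0 0.000 0.000
top 12.7 2 0.001 0.001
```

View pics/c4.png

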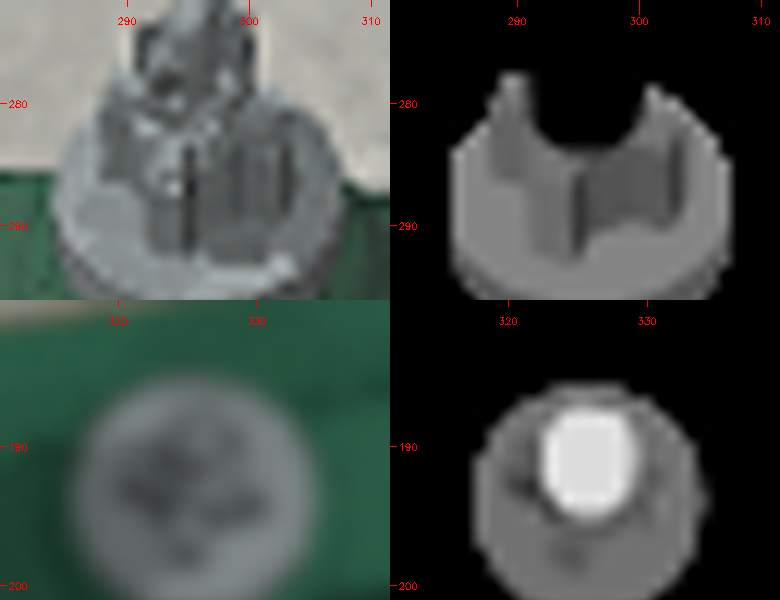

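```bash
cat > go.py <<'E'
import sys
from h import *
from scipy.spatial.transform import Rotation as R
def go(x,y,z,yaw):
    o=sensors.get_obs();r=R.from_euler("xyz",o["orientation"],degrees=True)
    d=r.inv().apply(np.array([x,y,z])-o["tool_pos"])
    v=(r.inv()*R.from_euler("xyz",[180,0,yaw],degrees=True)).as_rotvec(degrees=True)
    print("t%.2f"%o["clock"],"pos",o["tool_pos"].round(4),o["orientation"].round(1),"j",o["joint_pos"].round(0),"op %.3f"%o["opening"],"F",o["force"].round(1))
    print("shift",d.round(4),"turn",v.round(1),"rows>=",max(np.linalg.norm(d)/.0417,np.linalg.norm(v)/7.16).round(1))
if __name__=="__main__":go(*map(float,sys.argv[1:]))
E
python3 - <<'E'
from h import *
o=onz("top",264.5,289,.024)[:2];o2=onz("scene",397,258,.024)[:2]
for p in(o,o2):
  d=p-np.array([.4425,.2497]);a=np.radians(-144.2);print(p,"lever frame",d@[np.cos(a),np.sin(a)],d@[-np.sin(a),np.cos(a)])
print("pot",onz("top",296,276,.085),onz("scene",358,240,.15), "hex",onz("top",382,261.5,.016))
E
python3 go.py .410 .2263 .12 -144.2
```

```text
[0.40178023 0.14695608] lever frame 0.09312717505677558 0.05951253953417893
[0.4017789  0.15304137] lever frame 0.08956862269381011 0.054576198271794975
pot [0.43589578 0.05485146 0.085     ] [0.48484507 0.06782716 0.15      ] hex [ 0.49268437 -0.19111843  0.016     ]
t0.50 pos [ 0.2843 -0.6121  0.2265] [ 180.    -0.  -155.1] j [-49.  21.   1.  -0. -70. -17.] op 0.088 F [ 0.1 -0.  -0.8]
shift [-0.4672  0.7075  0.1066] turn [  0.   -0.  -10.9] rows>= 20.5
```

```bash
python3 -m pendant '[[1,[-0.369,0.283,-0.014],[0,0,0]],[1,[-0.369,0.283,-0.014],[0,0,0]],[1,[-0.369,0.283,-0.014],[0,0,0]],[1,[-0.369,0.283,-0.014],[0,0,0]],[1,[-0.369,0.283,-0.014],[0,0,0]],[1,[-0.369,0.283,-0.014],[0,0,0]],[1,[-0.369,0.283,-0.014],[0,0,0]],[1,[-0.369,0.283,-0.014],[0,0,0]],[1,[-0.369,0.283,-0.014],[0,0,0]],[1,[-0.369,0.283,-0.014],[0,0,0]]]'; python3 go.py .410 .2263 .2 -144.2
```

```text
clock: 1.33
tool_pos: [0.4778, -0.2412, 0.2396]
orientation: [-180.0, 0.0, -155.1]
force: [1.6, -1.1, 0.3]
opening: 0.0879
gripper_force: 0.0
t1.33 pos [ 0.4778 -0.2412  0.2396] [-180.     0.  -155.1] j [ -6.   7. -16.   0. -67. -59.] op 0.088 F [ 1.6 -1.1  0.3]
shift [-0.1354  0.4526  0.0395] turn [ -0.    0.  -10.9] rows>= 11.4
```

```bash
python3 -m pendant '[[1,[-0.135,0.453,0.0],[0,0,-11]],[1,[-0.135,0.453,0.0],[0,0,-11]],[1,[-0.135,0.453,0.0],[0,0,-11]],[1,[-0.135,0.453,0.0],[0,0,-11]],[1,[-0.135,0.453,0.0],[0,0,-11]],[1,[-0.135,0.453,0.0],[0,0,-11]],[1,[-0.135,0.453,0.0],[0,0,-11]],[1,[-0.135,0.453,0.0],[0,0,-11]],[1,[-0.135,0.453,0.0],[0,0,-11]],[1,[-0.135,0.453,0.0],[0,0,-11]]]'; python3 -m pendant '[[1,[-0.015,0.045,0],[0,0,0]],[1,[-0.01,0.037,0],[0,0,0]],[1,[-0.01,0.037,0],[0,0,0]]]'; python3 go.py .410 .2263 .06 -144.2
```

```text
clock: 2.17
tool_pos: [0.4162, 0.1712, 0.2398]
orientation: [180.0, 0.1, -144.1]
force: [2.1, -0.1, -0.2]
opening: 0.0875
gripper_force: 0.0
clock: 2.42
tool_pos: [0.4025, 0.2069, 0.2391]
orientation: [180.0, -0.0, -143.8]
force: [-0.1, -1.3, 0.7]
opening: 0.0875
gripper_force: 0.0
t2.42 pos [0.4025 0.2069 0.2391] [ 180.    -0.  -143.8] j [  52.   -2.  -25.   -0.  -67. -106.] op 0.088 F [-0.1 -1.3  0.7]
shift [-0.0176  0.0112  0.1791] turn [ 0.  -0.   0.4] rows>= 4.3
```

```bash
python3 -m pendant '[[1,[-0.0176,0.0112,0.04],[0,0,0.4]],[1,[-0.0176,0.0112,0.08],[0,0,0.4]],[1,[-0.0176,0.0112,0.12],[0,0,0.4]],[1,[-0.0176,0.0112,0.15],[0,0,0.4]],[1,[-0.0176,0.0112,0.15],[0,0,0.4]],[1,[-0.0176,0.0112,0.15],[0,0,0.4]],[1,[-0.0176,0.0112,0.15],[0,0,0.4]]]'; python3 go.py .410 .2263 .006 -144.2
python3 - <<'E'
from h import *
s=grab("scene");t=grab("top")
cv2.imwrite("pics/c5.png",np.hstack([crop(s,375,185,90,112,400,498),crop(t,205,238,90,112,400,498)]))
E
```

```text
clock: 3.0
tool_pos: [0.4124, 0.2248, 0.0909]
orientation: [-180.0, 0.1, -144.5]
force: [0.0, 1.2, 0.2]
opening: 0.0873
gripper_force: 0.0
t3.00 pos [0.4124 0.2248 0.0909] [-1.800e+02  1.000e-01 -1.445e+02] j [  53.    9.  -35.    0.  -46. -107.] op 0.087 F [0.  1.2 0.2]
shift [0.0012 0.0026 0.0849] turn [-0.   0.1 -0.3] rows>= 2.0
```

View pics/c5.png

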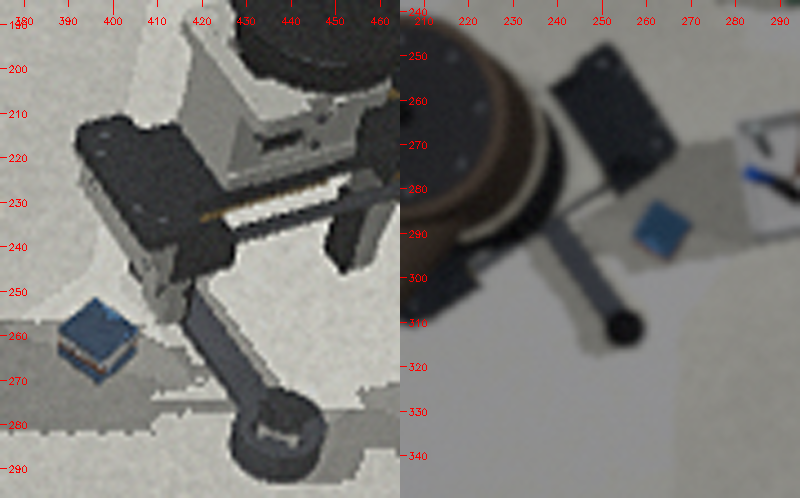

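The fingers straddle the arm, clear of the tiles (396,258). Now descending and gripping.

```bash
python3 -m pendant '[[1,[0.001,0.0026,0.035],[0,0,-0.3]],[1,[0.001,0.0026,0.06],[0,0,-0.3]],[1,[0.001,0.0026,0.075],[0,0,-0.3]],[1,[0.001,0.0026,0.085],[0,0,-0.3]],[1,[0.001,0.0026,0.085],[0,0,-0.3]],[1,[0.001,0.0026,0.085],[0,0,-0.3]],[1,[0.001,0.0026,0.085],[0,0,-0.3]]]';  python3 go.py .410 .2263 .006 -144.2;python3 -m pendant '[[-1,[0,0,0],[0,0,0]],[-1,[0,0,0],[0,0,0]],[-1,[0,0,0],[0,0,0]],[-1,[0,0,0],[0,0,0]],[-1,[0,0,0],[0,0,0]],[-1,[0,0,0],[0,0,0]],[-1,[0,0,0],[0,0,0]],[-1,[0,0,0],[0,0,0]],[-1,[0,0,0],[0,0,0]],[-1,[0,0,0],[0,0,0]]]'; python3 go.py .410 .2263 .24 -144.2
```

```text
clock: 3.68
tool_pos: [0.4097, 0.2269, 0.0056]
orientation: [180.0, 0.2, -144.2]
force: [0.1, -0.5, 0.4]
opening: 0.0873
gripper_force: 0.0
t3.68 pos [0.4097 0.2269 0.0056] [ 180.     0.2 -144.2] j [  53.   17.  -40.    0.  -32. -107.] op 0.087 F [ 0.1 -0.5  0.4]
shift [ 0.0001 -0.0007 -0.0004] turn [0.  0.2 0. ] rows>= 0.0
clock: 4.52
tool_pos: [0.4087, 0.2259, 0.0041]
orientation: [-180.0, -0.0, -144.2]
force: [-0.5, -0.5, -0.8]
opening: 0.0266
gripper_force: 0.0
t4.52 pos [0.4087 0.2259 0.0041] [-180.    -0.  -144.2] j [  53.   17.  -40.   -0.  -32. -107.] op 0.027 F [-0.5 -0.5 -0.8]
shift [-0.0012 -0.0004 -0.2359] turn [-0. -0.  0.] rows>= 5.7
```

```bash
python3 -m pendant '[[-1,[0,0,0],[0,0,0]],[-1,[0,0,0],[0,0,0]],[-1,[0,0,0],[0,0,0]],[-1,[0,0,0],[0,0,0]],[-1,[0,0,0],[0,0,0]],[-1,[0,0,0],[0,0,0]]]'; python3 go.py .410 .2263 .24 -144.2
```

```text
clock: 5.02
tool_pos: [0.4087, 0.226, 0.0041]
orientation: [180.0, -0.0, -144.2]
force: [-0.7, 0.9, -1.1]
opening: 0.0181
gripper_force: 29.7
t5.02 pos [0.4087 0.226  0.0041] [ 180.    -0.  -144.2] j [  53.   17.  -40.   -0.  -32. -107.] op 0.018 F [-0.7  0.9 -1.1]
shift [-0.0012 -0.0005 -0.2359] turn [ 0. -0.  0.] rows>= 5.7
```

```bash
python3 -m pendant '[[-1,[0,0,-0.02],[0,0,0]],[-1,[0,0,-0.055],[0,0,0]],[-1,[0,0,-0.09],[0,0,0]],[-1,[0,0,-0.125],[0,0,0]],[-1,[0,0,-0.16],[0,0,0]],[-1,[0,0,-0.195],[0,0,0]],[-1,[0,0,-0.23],[0,0,0]],[-1,[0,0,-0.255],[0,0,0]],[-1,[0,0,-0.255],[0,0,0]],[-1,[0,0,-0.255],[0,0,0]]]'
python3 - <<'E'
from go import *
a=np.radians(174);d=.0413
go(.6533+d*np.cos(a),-.0203+d*np.sin(a),.255,174)
E
```

```text
clock: 5.85
tool_pos: [0.4087, 0.2262, 0.2598]
orientation: [179.9, 0.1, -144.2]
force: [-0.4, 0.5, -3.9]
opening: 0.0177
gripper_force: 29.9
t5.85 pos [0.4087 0.2262 0.2598] [ 1.799e+02  1.000e-01 -1.442e+02] j [  53.   -1.  -21.   -0.  -69. -107.] op 0.018 F [-0.4  0.5 -3.9]
shift [-0.0234 -0.3155  0.0045] turn [ 0.1  0.1 41.8] rows>= 7.6
```

```bash
python3 -m pendant '[[-1,[-0.002,-0.03,0],[0,0,4]],[-1,[-0.005,-0.065,0],[0,0,9]],[-1,[-0.008,-0.105,0],[0,0,14]],[-1,[-0.011,-0.145,0],[0,0,19]],[-1,[-0.014,-0.185,0],[0,0,24]],[-1,[-0.017,-0.225,0],[0,0,30]],[-1,[-0.019,-0.26,0],[0,0,36]],[-1,[-0.021,-0.29,0],[0,0,41.8]],[-1,[-0.0234,-0.3155,0.0],[0,0,41.8]],[-1,[-0.0234,-0.3155,0.0],[0,0,41.8]]]'; python3 -m pendant '[[-1,[0,0,0],[0,0,0]],[-1,[0,0,0],[0,0,0]],[-1,[0,0,0],[0,0,0]]]'
python3 - <<'E'
from go import *
a=np.radians(174);d=.0413
go(.6533+d*np.cos(a),-.0203+d*np.sin(a),.255,174)
s=grab("scene");t=grab("top");np.save("s1.npy",s);np.save("t1.npy",t)
cv2.imwrite("pics/c6.png",np.hstack([crop(s,260,215,64,80,400,500),crop(t,294,165,64,80,400,500)]))
E
```

```text
clock: 6.68
tool_pos: [0.6133, -0.0197, 0.2551]
orientation: [-179.9, -0.3, 173.8]
force: [0.2, -0.0, -3.5]
opening: 0.0175
gripper_force: 29.9
clock: 6.93
tool_pos: [0.6114, -0.0157, 0.2579]
orientation: [-180.0, -0.1, 174.1]
force: [0.8, 0.4, -2.6]
opening: 0.0177
gripper_force: 29.9
t6.93 pos [ 0.6114 -0.0157  0.2579] [-1.800e+02 -1.000e-01  1.741e+02] j [  17.   14.   -5.   -0.  -72. -113.] op 0.018 F [ 0.8  0.4 -2.6]
shift [-0.0008 -0.0002  0.0029] turn [-0.  -0.1  0.1] rows>= 0.1
```

View pics/c6.png

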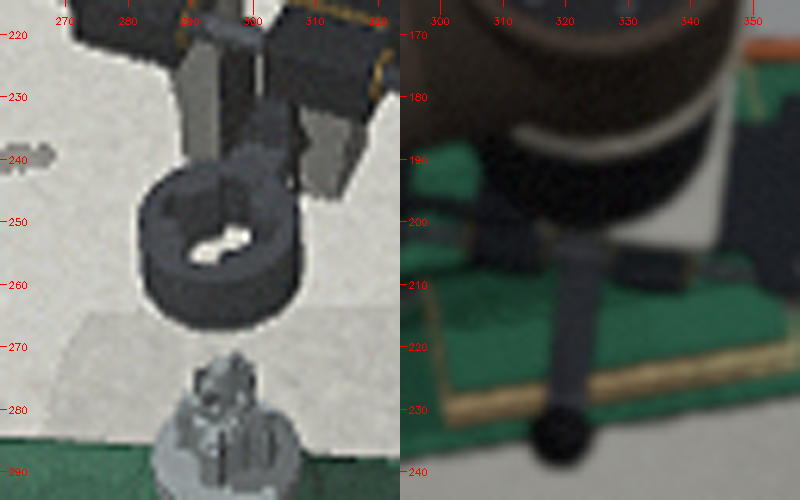

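Run:
```python
from h import *
zb=.2538
def ext(n,c,z,R=.023):
    q=np.array([proj(n,[c[0]+R*np.cos(t),c[1]+R*np.sin(t),z]) for t in np.linspace(0,6.28,200)])
    return np.r_[q.min(0),q.max(0)].round(2)
for c in((.6533,-.0203),(.6533,-.0173),(.6563,-.0203)):
    print(c,"hub top",ext("scene",c,zb+.024),"bot",ext("scene",c,zb),"shoulder",ext("scene",c,.17),"top shoulder",ext("top",c,.17))
print("ball top",onz("top",319.3,234.5,zb+.014))
a=np.radians(174.1);d=.1287-.04
print("pred ball",np.array([.6114,-.0157])+d*np.array([np.cos(a),np.sin(a)]))
# scan rows for edges
s=cv2.cvtColor(np.load("s1.npy"),6);print(s[252:260:2,276:288]);print(s[252:260:2,302:314]);print(s[262:272,294]);print(s[290,278:290],s[288:292:2,302:314])
```

```text
(0.6533, -0.0203) hub top [280.72 239.65 306.97 259.3 ] bot [281.31 248.59 307.06 268.16] shoulder [283.19 277.37 307.35 296.62] top shoulder [316.86 185.33 333.86 201.92]
(0.6533, -0.0173) hub top [282.36 239.98 308.62 259.64] bot [282.91 248.92 308.68 268.51] shoulder [284.7  277.69 308.87 296.96] top shoulder [315.75 185.3  332.75 201.89]
(0.6563, -0.0203) hub top [280.2  240.85 306.51 260.58] bot [280.8  249.79 306.61 269.44] shoulder [282.72 278.55 306.93 297.87] top shoulder [316.89 184.25 333.89 200.83]
ball top [ 0.52387392 -0.00816616  0.2678    ]
pred ball [ 0.52316986 -0.0065823 ]
[[204 198 201 203 209 219  92  69  75  75  74  72]
 [204 196 197 193 197 216  84  75  73  77  78  71]
 [201 202 203 198 198 214 128  48  64  80  76  77]
 [197 196 195 196 201 215 128  51  57  55  70  73]]
[[ 56  58  80  73  74  36 164 205 202 197 201 203]
 [ 73  77  76  75  58  30 108 216 204 205 194 195]
 [ 77  78  60  54  49  37 107 211 203 202 197 196]
 [ 57  47  53  49  49  34 123 215 202 203 202 202]]
[ 55  55  57  50  49  72 166 196 182 177]
[ 96  97  92  97  76  89  90 160 157 148 148 149] [[ 98  66 105 108 102 108  68  41  46  40  43  36]
 [ 96 107 105 106 107  84  62  58  52  62  61  69]]
```

The hub sits above the screw, within about 1 mm (hub centre u≈294.9, screw 295.9 lower along the axis, as predicted), with the ball at top (319.3,234.5). Lowering carefully.

```bash
python3 -m pendant '[[-1,[-0.0008,-0.0002,0.015],[0,0,0]],[-1,[-0.0008,-0.0002,0.03],[0,0,0]],[-1,[-0.0008,-0.0002,0.045],[0,0,0]],[-1,[-0.0008,-0.0002,0.056],[0,0,0]],[-1,[-0.0008,-0.0002,0.056],[0,0,0]],[-1,[-0.0008,-0.0002,0.056],[0,0,0]]]'; python3 -m pendant '[[-1,[0,0,0.003],[0,0,0]],[-1,[0,0,0.006],[0,0,0]],[-1,[0,0,0.009],[0,0,0]],[-1,[0,0,0.011],[0,0,0]],[-1,[0,0,0.011],[0,0,0]],[-1,[0,0,0.011],[0,0,0]]]';python3 go.py .6121 -.016 .1741 174
```

```text
clock: 7.53
tool_pos: [0.6128, -0.0162, 0.2031]
orientation: [-180.0, -0.0, 174.1]
force: [0.2, 0.0, -3.0]
opening: 0.0175
gripper_force: 29.9
clock: 8.03
tool_pos: [0.6131, -0.0166, 0.1921]
orientation: [-180.0, -0.0, 174.0]
force: [0.6, 1.1, -2.5]
opening: 0.018
gripper_force: 29.9
t8.03 pos [ 0.6131 -0.0166  0.1921] [-180.   -0.  174.] j [  17.   16.  -10.    0.  -64. -113.] op 0.018 F [ 0.6  1.1 -2.5]
shift [0.0011 0.0005 0.018 ] turn [-0. -0.  0.] rows>= 0.4
```

```bash
python3 -m pendant '[[-1,[0,0,0.002],[0,0,0]],[-1,[0,0,0.004],[0,0,0]],[-1,[0,0,0.006],[0,0,0]],[-1,[0,0,0.007],[0,0,0]],[-1,[0,0,0.007],[0,0,0]]]';python3 go.py .6121 -.016 .1741 174
```

```text
clock: 8.45
tool_pos: [0.613, -0.0165, 0.1847]
orientation: [-180.0, -0.0, 174.0]
force: [0.3, 0.8, -1.9]
opening: 0.0174
gripper_force: 29.9
t8.45 pos [ 0.613  -0.0165  0.1847] [-180.   -0.  174.] j [  17.   16.  -11.   -0.  -63. -113.] op 0.017 F [ 0.3  0.8 -1.9]
shift [0.001  0.0004 0.0106] turn [-0. -0.  0.] rows>= 0.3
```

```bash
python3 -m pendant '[[-1,[0,0,0.002],[0,0,0]],[-1,[0,0,0.004],[0,0,0]],[-1,[0,0,0.006],[0,0,0]],[-1,[0,0,0.008],[0,0,0]],[-1,[0,0,0.0095],[0,0,0]],[-1,[0,0,0.0105],[0,0,0]],[-1,[0,0,0.0105],[0,0,0]]]';python3 go.py .6121 -.016 .1741 174
```

```text
clock: 9.03
tool_pos: [0.613, -0.0165, 0.1745]
orientation: [-180.0, -0.0, 174.0]
force: [-2.4, -0.2, -2.1]
opening: 0.0178
gripper_force: 29.9
t9.03 pos [ 0.613  -0.0165  0.1745] [-180.   -0.  174.] j [  17.   17.  -12.    0.  -61. -113.] op 0.018 F [-2.4 -0.2 -2.1]
shift [0.001  0.0004 0.0004] turn [-0. -0.  0.] rows>= 0.0
```

```bash
python3 -m pendant '[[-1,[0.0008,0,0.0008],[0,0,0]],[-1,[0.0008,0,0.0008],[0,0,0]],[-1,[0.0008,0,0.0012],[0,0,0]]]';python3 -m pendant '[[0,[0,0,0],[0,0,0]],[0.5,[0,0,0],[0,0,0]],[0.5,[0,0,0],[0,0,0]],[0.5,[0,0,0],[0,0,0]],[0.5,[0,0,0],[0,0,0]],[0.5,[0,0,0],[0,0,0]],[0.5,[0,0,0],[0,0,0]]]'; python3 go.py .6121 -.016 .27 174
```

```text
clock: 9.28
tool_pos: [0.6129, -0.0164, 0.1741]
orientation: [180.0, 0.1, 174.0]
force: [-1.4, -0.3, 4.6]
opening: 0.0174
gripper_force: 29.9
clock: 9.87
tool_pos: [0.6123, -0.0164, 0.1734]
orientation: [180.0, -0.0, 174.0]
force: [0.2, -0.4, -0.8]
opening: 0.0591
gripper_force: 0.0
t9.87 pos [ 0.6123 -0.0164  0.1734] [180.  -0. 174.] j [  17.   17.  -12.   -0.  -61. -113.] op 0.059 F [ 0.2 -0.4 -0.8]
shift [ 0.0003  0.0004 -0.0966] turn [ 0. -0.  0.] rows>= 2.3
```

```bash
python3 -m pendant '[[0.5,[0,0,-0.02],[0,0,0]],[0.5,[0,0,-0.05],[0,0,0]],[0.5,[0,0,-0.09],[0,0,0]],[0.3,[0,0,-0.1],[0,0,-7]],[0,[0,0,-0.1],[0,0,-14]],[0,[0,0,-0.1],[0,0,-21]],[0,[0,0,-0.1],[0,0,-28]]]'; python3 go.py .426 -.233 .27 -62
python3 - <<'E'
from h import *
s=grab("scene");t=grab("top");np.save("s2.npy",s)
cv2.imwrite("pics/c7.png",np.hstack([crop(s,260,245,64,80,400,500),crop(t,294,165,64,80,400,500)]))
E
```

```text
clock: 10.45
tool_pos: [0.6123, -0.0164, 0.2739]
orientation: [180.0, 0.0, -157.6]
force: [0.6, -0.4, 0.2]
opening: 0.0465
gripper_force: 0.0
t10.45 pos [ 0.6123 -0.0164  0.2739] [ 180.     0.  -157.6] j [ 17.  13.  -3.  -0. -73. -84.] op 0.046 F [ 0.6 -0.4  0.2]
shift [ 0.2547 -0.1295  0.0036] turn [ -0.    0.  -95.6] rows>= 13.4
```

View pics/c7.png

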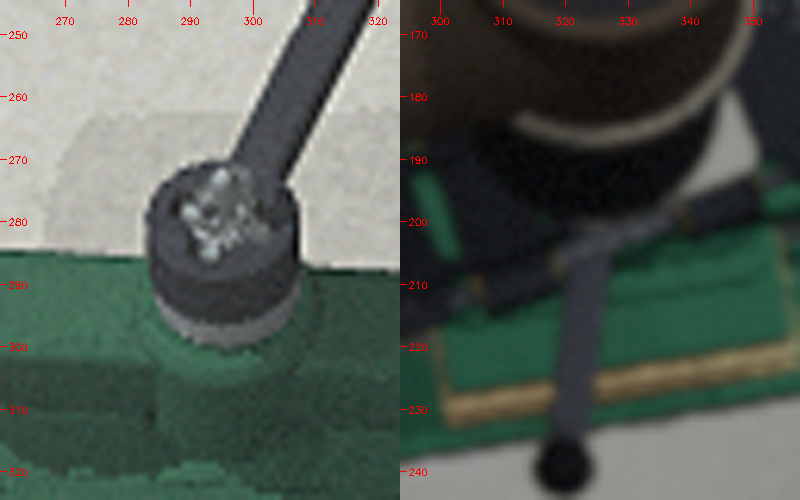

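The lever is home: the hub sits flush on the shoulder at about (295,290) and the ball is in front at top (319.5,239). Next, the nut.

```bash
python3 -m pendant '[[0,[0.03,-0.015,0],[0,0,-7]],[0,[0.06,-0.03,0],[0,0,-14]],[0,[0.09,-0.045,0],[0,0,-21]],[0,[0.12,-0.06,0],[0,0,-28]],[0,[0.15,-0.075,0],[0,0,-35]],[0,[0.18,-0.09,0],[0,0,-42]],[0,[0.21,-0.105,0],[0,0,-49]],[0,[0.24,-0.12,0],[0,0,-56]],[0,[0.2547,-0.1295,0],[0,0,-63]],[0,[0.2547,-0.1295,0],[0,0,-70]]]'; python3 -m pendant '[[0,[0,0,0.03],[0,0,-7]],[0,[0,0,0.06],[0,0,-14]],[0,[0,0,0.09],[0,0,-21]],[0,[0,0,0.12],[0,0,-26]],[0,[0,0,0.15],[0,0,-26]],[0,[0,0,0.18],[0,0,-26]],[0,[0,0,0.18],[0,0,-26]],[0,[0,0,0.18],[0,0,-26]]]';  python3 go.py .426 -.233 .028 -62
python3 - <<'E'
from h import *
s=grab("scene");t=grab("top")
cv2.imwrite("pics/c8.png",np.hstack([crop(s,208,195,64,80,400,500),crop(t,365,245,64,80,400,500)]))
E
```

```text
clock: 11.38
tool_pos: [0.4226, -0.234, 0.2738]
orientation: [-180.0, -0.0, -88.1]
force: [1.3, 0.2, 0.9]
opening: 0.0437
gripper_force: 0.0
clock: 12.05
tool_pos: [0.4238, -0.232, 0.0928]
orientation: [179.8, 0.1, -62.2]
force: [0.1, -0.1, 0.1]
opening: 0.0437
gripper_force: 0.0
t12.05 pos [ 0.4238 -0.232   0.0928] [ 1.798e+02  1.000e-01 -6.220e+01] j [ -5.  10. -33.   0. -47.  33.] op 0.044 F [ 0.1 -0.1  0.1]
shift [ 0.002  -0.0016  0.0648] turn [ 0.2  0.1 -0.2] rows>= 1.6
```

View pics/c8.png

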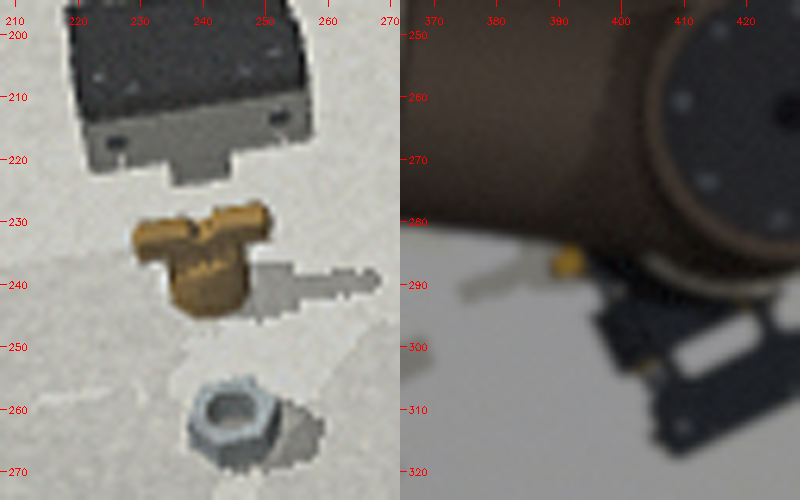

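Fingers (finger tip u≈240) line up with the bar (229–251, centre 240). Descend and grip.

```bash
python3 -m pendant '[[0,[0.002,-0.0016,0.025],[0,0,0]],[0,[0.002,-0.0016,0.045],[0,0,0]],[0,[0.002,-0.0016,0.06],[0,0,0]],[0,[0.002,-0.0016,0.065],[0,0,0]],[0,[0.002,-0.0016,0.065],[0,0,0]],[0,[0.002,-0.0016,0.065],[0,0,0]]]'; python3 -m pendant '[[-1,[0,0,0],[0,0,0]],[-1,[0,0,0],[0,0,0]],[-1,[0,0,0],[0,0,0]],[-1,[0,0,0],[0,0,0]],[-1,[0,0,0],[0,0,0]],[-1,[0,0,0],[0,0,0]],[-1,[0,0,0],[0,0,0]],[-1,[0,0,0],[0,0,0]],[-1,[0,0,0],[0,0,0]],[-1,[0,0,0],[0,0,0]]]'; python3 go.py .426 -.233 .028 -62
```

```text
clock: 12.65
tool_pos: [0.4282, -0.2332, 0.0299]
orientation: [-179.9, -0.1, -62.0]
force: [-0.3, 0.4, -0.1]
opening: 0.0437
gripper_force: 0.0
clock: 13.48
tool_pos: [0.4273, -0.233, 0.0286]
orientation: [-180.0, -0.0, -62.0]
force: [-0.5, 0.7, 4.6]
opening: 0.0118
gripper_force: 30.0
t13.48 pos [ 0.4273 -0.233   0.0286] [-180.   -0.  -62.] j [ -5.  16. -37.   0. -37.  33.] op 0.012 F [-0.5  0.7  4.6]
shift [-0.0006  0.0011  0.0006] turn [-0. -0.  0.] rows>= 0.0
```

```bash
python3 -m pendant '[[-1,[0,0,-0.02],[0,0,0]],[-1,[0,0,-0.055],[0,0,0]],[-1,[0,0,-0.09],[0,0,0]],[-1,[0,0,-0.125],[0,0,0]],[-1,[0,0,-0.16],[0,0,0]],[-1,[0,0,-0.195],[0,0,0]],[-1,[0,0,-0.23],[0,0,0]],[-1,[0,0,-0.26],[0,0,0]],[-1,[0,0,-0.26],[0,0,0]],[-1,[0,0,-0.26],[0,0,0]]]'; python3 go.py .6533 -.0203 .2836 -6
```

```text
clock: 14.32
tool_pos: [0.4276, -0.2329, 0.2895]
orientation: [-179.8, -0.1, -62.0]
force: [-0.4, -0.1, -2.4]
opening: 0.0115
gripper_force: 30.0
t14.32 pos [ 0.4276 -0.2329  0.2895] [-1.798e+02 -1.000e-01 -6.200e+01] j [ -5.   0. -16.  -0. -73.  33.] op 0.012 F [-0.4 -0.1 -2.4]
shift [-0.0817 -0.2991  0.0066] turn [ -0.1  -0.1 -56. ] rows>= 7.8
```

```bash
python3 -m pendant '[[-1,[-0.008,-0.03,0],[0,0,-6]],[-1,[-0.017,-0.065,0],[0,0,-12]],[-1,[-0.027,-0.1,0],[0,0,-18]],[-1,[-0.037,-0.135,0],[0,0,-24]],[-1,[-0.046,-0.17,0],[0,0,-30]],[-1,[-0.056,-0.205,0],[0,0,-37]],[-1,[-0.066,-0.24,0],[0,0,-44]],[-1,[-0.075,-0.275,0.002],[0,0,-51]],[-1,[-0.0817,-0.2991,0.004],[0,0,-56]],[-1,[-0.0817,-0.2991,0.006],[0,0,-56]]]'; python3 -m pendant '[[-1,[0,0,0],[0,0,0]],[-1,[0,0,0],[0,0,0]],[-1,[0,0,0],[0,0,0]]]'; python3 go.py .6533 -.0203 .2836 -6
python3 - <<'E'
from h import *
from go import *
s=grab("scene",2);t=grab("top");np.save("s3.npy",s)
cv2.imwrite("pics/c9.png",crop(s,262,215,64,80,480,600))
p=sensors.get_obs()["tool_pos"];
# predicted extents, nut axis at TCP xy
zb=p[2]-.0286
for z,R_,n in((zb,.016,"mouth"),(zb+.025,.016,"cuptop")):
    q=np.array([proj("scene",[p[0]+R_*np.cos(a),p[1]+R_*np.sin(a),z]) for a in np.linspace(0,6.28,100)]);print(n,q.min(0),q.max(0))
g=cv2.cvtColor(s,6)
i=int(proj("scene",[p[0],p[1],zb+.012])[1]);
for v in (i-2,i,i+2):print(v,[(u,int(g[v,u])) for u in range(283,308)])
E
```

```text
clock: 15.15
tool_pos: [0.6546, -0.017, 0.2778]
orientation: [180.0, 0.3, -5.5]
force: [-0.3, -0.5, -1.7]
opening: 0.0114
gripper_force: 30.0
clock: 15.4
tool_pos: [0.6519, -0.021, 0.2816]
orientation: [180.0, 0.1, -6.1]
force: [-0.1, -0.9, -1.3]
opening: 0.0112
gripper_force: 30.0
t15.40 pos [ 0.6519 -0.021   0.2816] [ 1.8e+02  1.0e-01 -6.1e+00] j [ 15.  17.   3.  -0. -76.  69.] op 0.011 F [-0.1 -0.9 -1.3]
shift [ 0.0013 -0.0008 -0.002 ] turn [ 0.   0.1 -0.1] rows>= 0.1
mouth [284.949202   250.82105743] [302.85696023 264.40931559]
cuptop [284.41161649 241.50017507] [302.67863131 255.14214769]
251 [(283, 200), (284, 207), (285, 142), (286, 70), (287, 129), (288, 129), (289, 118), (290, 122), (291, 106), (292, 85), (293, 71), (294, 64), (295, 49), (296, 32), (297, 114), (298, 123), (299, 125), (300, 123), (301, 126), (302, 104), (303, 78), (304, 114), (305, 225), (306, 90), (307, 61)]
253 [(283, 200), (284, 203), (285, 180), (286, 103), (287, 126), (288, 130), (289, 125), (290, 111), (291, 92), (292, 66), (293, 59), (294, 65), (295, 93), (296, 91), (297, 92), (298, 85), (299, 82), (300, 80), (301, 79), (302, 90), (303, 90), (304, 239), (305, 92), (306, 64), (307, 73)]
255 [(283, 205), (284, 211), (285, 205), (286, 80), (287, 91), (288, 91), (289, 91), (290, 81), (291, 74), (292, 63), (293, 63), (294, 89), (295, 90), (296, 89), (297, 84), (298, 83), (299, 80), (300, 76), (301, 75), (302, 62), (303, 72), (304, 106), (305, 64), (306, 73), (307, 76)]
```

View pics/c9.png

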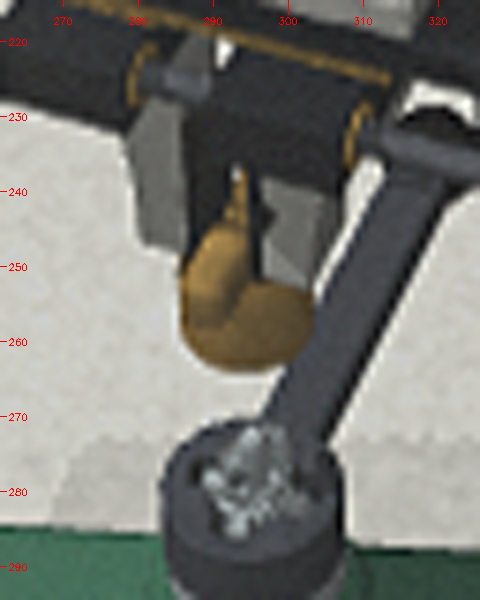

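The nut hangs upright on the stud's line (cup 285.7–303.7, bottom v≈264) with the stud below at (295,277). Lowering.

```bash
python3 -m pendant '[[-1,[0.0015,-0.0006,0.012],[0,0,0]],[-1,[0.0015,-0.0006,0.024],[0,0,0]],[-1,[0.0015,-0.0006,0.035],[0,0,0]],[-1,[0.0015,-0.0006,0.042],[0,0,0]],[-1,[0.0015,-0.0006,0.042],[0,0,0]],[-1,[0.0015,-0.0006,0.042],[0,0,0]]]'; python3 go.py .6535 -.0206 .2336 -6;python3 -m pendant '[[-1,[0,0,0.002],[0,0,0]],[-1,[0,0,0.004],[0,0,0]],[-1,[0,0,0.006],[0,0,0]],[-1,[0,0,0.006],[0,0,0]]]'; python3 go.py .6535 -.0206 .2336 -6
```

```text
clock: 16.05
tool_pos: [0.6541, -0.02, 0.2395]
orientation: [180.0, 0.1, -6.0]
force: [0.3, -0.3, -1.1]
opening: 0.0115
gripper_force: 30.0
t16.05 pos [ 0.6541 -0.02    0.2395] [ 1.8e+02  1.0e-01 -6.0e+00] j [ 15.  18.  -1.   0. -71.  69.] op 0.012 F [ 0.3 -0.3 -1.1]
shift [-0.0005  0.0006  0.006 ] turn [0.  0.1 0. ] rows>= 0.1
clock: 16.38
tool_pos: [0.6542, -0.0199, 0.2342]
orientation: [-180.0, 0.0, -6.0]
force: [0.3, -0.2, -1.2]
opening: 0.0117
gripper_force: 30.0
t16.38 pos [ 0.6542 -0.0199  0.2342] [-180.    0.   -6.] j [ 15.  18.  -1.  -0. -70.  69.] op 0.012 F [ 0.3 -0.2 -1.2]
shift [-0.0006  0.0008  0.0006] turn [-0.  0.  0.] rows>= 0.0
```

```bash
python3 -m pendant '[[-1,[-0.0005,0.0006,0.0015],[0,0,0]],[-1,[-0.0005,0.0006,0.003],[0,0,0]],[-1,[-0.0005,0.0006,0.003],[0,0,0]]]'; python3 go.py .6535 -.0206 .2336 -6
```

```text
clock: 16.63
tool_pos: [0.6545, -0.0202, 0.2335]
orientation: [-180.0, -0.2, -6.0]
force: [-2.5, 2.0, 7.7]
opening: 0.0118
gripper_force: 30.0
t16.63 pos [ 0.6545 -0.0202  0.2335] [-180.    -0.2   -6. ] j [ 15.  18.  -2.   0. -70.  69.] op 0.012 F [-2.5  2.   7.7]
shift [-0.001   0.0005 -0.0001] turn [-0.  -0.2  0. ] rows>= 0.0
```

Contact came exactly at the 35 mm rest height, so the screw's x is at −6°. Turning back anticlockwise.

```bash
python3 -m pendant '[[-1,[0,0,0],[0,0,-4]],[-1,[0,0,0],[0,0,-8]],[-1,[0,0,0],[0,0,-12]],[-1,[0,0,0],[0,0,-16]],[-1,[0,0,0],[0,0,-19]],[-1,[0,0,0],[0,0,-22]],[-1,[0,0,0],[0,0,-22]]]'; python3 go.py .6535 -.0206 .2266 16
```

```text
clock: 17.22
tool_pos: [0.6537, -0.0205, 0.2315]
orientation: [-180.0, -0.0, 16.1]
force: [0.2, -0.2, -1.8]
opening: 0.0117
gripper_force: 30.0
t17.22 pos [ 0.6537 -0.0205  0.2315] [-180.    -0.    16.1] j [ 15.  18.  -2.  -0. -70.  91.] op 0.012 F [ 0.2 -0.2 -1.8]
shift [-0.0003  0.0001  0.0049] turn [-0.  -0.   0.1] rows>= 0.1
```

Free of contact now; lowering 5 mm to the 28 mm height.

```bash
python3 -m pendant '[[-1,[0,0,0.0015],[0,0,0]],[-1,[0,0,0.003],[0,0,0]],[-1,[0,0,0.0045],[0,0,0]],[-1,[0,0,0.005],[0,0,0]],[-1,[0,0,0.005],[0,0,0]]]'; python3 go.py .6535 -.0206 .2266 16
```

```text
clock: 17.63
tool_pos: [0.6538, -0.0205, 0.2264]
orientation: [180.0, 0.0, 16.0]
force: [-0.1, -0.3, -1.1]
opening: 0.0119
gripper_force: 30.0
t17.63 pos [ 0.6538 -0.0205  0.2264] [180.   0.  16.] j [ 15.  19.  -2.   0. -69.  91.] op 0.012 F [-0.1 -0.3 -1.1]
shift [-0.0003  0.     -0.0002] turn [ 0.  0. -0.] rows>= 0.0
```

```bash
python3 -m pendant '[[-1,[0,0,0.0003],[0,0,7]],[-1,[0,0,0.0007],[0,0,14]],[-1,[0,0,0.001],[0,0,21]],[-1,[0,0,0.0014],[0,0,28]],[-1,[0,0,0.0017],[0,0,35]],[-1,[0,0,0.0021],[0,0,42]],[-1,[0,0,0.0025],[0,0,49]],[-1,[0,0,0.0028],[0,0,56]],[-1,[0,0,0.0032],[0,0,63]],[-1,[0,0,0.0036],[0,0,70]]]'; python3 go.py .6535 -.0206 .2226 -96
```

```text
clock: 18.47
tool_pos: [0.6538, -0.0205, 0.2228]
orientation: [-180.0, -0.0, -54.4]
force: [0.6, 0.4, -1.4]
opening: 0.0116
gripper_force: 30.0
t18.47 pos [ 0.6538 -0.0205  0.2228] [-180.    -0.   -54.4] j [ 15.  19.  -2.  -0. -69.  20.] op 0.012 F [ 0.6  0.4 -1.4]
shift [-0.0001  0.0003  0.0002] turn [-0.   0.  41.6] rows>= 5.8
```

Down to about 24 mm with no force. Turning on to snug, watching the moment.

```bash
python3 -m pendant '[[-1,[0,0,0.0004],[0,0,6]],[-1,[0,0,0.0006],[0,0,12]],[-1,[0,0,0.0006],[0,0,18]],[-1,[0,0,0.0006],[0,0,24]],[-1,[0,0,0.0006],[0,0,30]]]'; python3 go.py .6535 -.0206 .2226 -96;python3 -m pendant '[[-1,[0,0,0],[0,0,4]],[-1,[0,0,0],[0,0,8]],[-1,[0,0,0],[0,0,11]],[-1,[0,0,0],[0,0,11]]]'; python3 go.py .6535 -.0206 .2226 -96; python3 -c "
from plant import sensors;print(sensors.get_obs()['moment'])"
```

```text
clock: 18.88
tool_pos: [0.654, -0.0205, 0.2227]
orientation: [-180.0, -0.0, -84.3]
force: [0.6, -1.3, -0.1]
opening: 0.0115
gripper_force: 30.0
t18.88 pos [ 0.654  -0.0205  0.2227] [-180.    -0.   -84.3] j [ 15.  19.  -3.   0. -69. -10.] op 0.011 F [ 0.6 -1.3 -0.1]
shift [0.     0.0005 0.0001] turn [-0.  -0.  11.7] rows>= 1.6
clock: 19.22
tool_pos: [0.6535, -0.0205, 0.2226]
orientation: [180.0, -0.0, -95.1]
force: [-1.8, 0.1, 2.7]
opening: 0.0116
gripper_force: 30.0
t19.22 pos [ 0.6535 -0.0205  0.2226] [180.   -0.  -95.1] j [ 15.  19.  -3.   0. -69. -20.] op 0.012 F [-1.8  0.1  2.7]
shift [0.0001 0.     0.    ] turn [ 0.  -0.   0.9] rows>= 0.1
[0.16065045 1.02578062 0.01400162]
```

```bash
python3 -m pendant '[[-1,[0,0,0],[0,0,3]],[-1,[0,0,0],[0,0,6]],[-1,[0,0,0],[0,0,6]]]'; python3 go.py .6535 -.0206 .2226 -96; python3 -c "
from plant import sensors;print(sensors.get_obs()['moment'])"
```

```text
clock: 19.47
tool_pos: [0.6533, -0.0205, 0.2226]
orientation: [180.0, -0.0, -101.0]
force: [-3.2, 0.9, 3.9]
opening: 0.0117
gripper_force: 30.0
t19.47 pos [ 0.6533 -0.0205  0.2226] [ 180.   -0. -101.] j [ 15.  19.  -3.   0. -69. -26.] op 0.012 F [-3.2  0.9  3.9]
shift [ 0.0001 -0.0002 -0.    ] turn [ 0. -0. -5.] rows>= 0.7
[0.26696589 1.58727901 0.12333205]
```

```bash
python3 -m pendant '[[-1,[0,0,0],[0,0,3]],[-1,[0,0,0],[0,0,3]]]'; python3 go.py .6535 -.0206 .2226 -101; python3 -c "
from plant import sensors;print(sensors.get_obs()['moment'])"; python3 -m pendant '[[-0.3,[0,0,0],[0,0,3]],[0,[0,0,0],[0,0,3]],[0,[0,0,0],[0,0,3]],[0,[0,0,0],[0,0,3]],[0,[0,0,0],[0,0,3]],[0,[0,0,-0.03],[0,0,3]],[0,[0,0,-0.06],[0,0,3]],[0,[0,0,-0.1],[0,0,3]],[0,[0,0,-0.1],[0,0,3]]]'; python3 -m pendant '[[0,[0.035,0,0],[0,0,0]],[0,[0.07,0,0],[0,0,0]],[0,[0.105,0,0],[0,0,0]],[0,[0.14,0,0],[0,0,0]],[0,[0.16,0,0],[0,0,0]],[0,[0.16,0,0],[0,0,0]]]'
python3 - <<'E'
from h import *
s=grab("scene",2);t=grab("top")
cv2.imwrite("pics/c10.png",np.hstack([crop(s,262,235,64,80,400,500),crop(t,294,165,64,80,400,500)]))
E
```

```text
clock: 19.63
tool_pos: [0.6533, -0.0205, 0.2226]
orientation: [180.0, -0.0, -103.9]
force: [-5.0, 0.8, 4.5]
opening: 0.0115
gripper_force: 30.0
t19.63 pos [ 0.6533 -0.0205  0.2226] [ 180.    -0.  -103.9] j [ 15.  19.  -3.  -0. -69. -29.] op 0.011 F [-5.   0.8  4.5]
shift [ 0.0001 -0.0002 -0.    ] turn [ 0.  -0.  -2.9] rows>= 0.4
[0.43552207 1.97085635 0.27826052]
clock: 20.38
tool_pos: [0.6568, -0.0211, 0.331]
orientation: [-179.3, 0.2, -106.9]
force: [1.0, -0.4, 2.4]
opening: 0.0441
gripper_force: 0.0
clock: 20.88
tool_pos: [0.6058, -0.177, 0.3225]
orientation: [-180.0, -0.0, -107.1]
force: [0.3, 0.7, 0.1]
opening: 0.0441
gripper_force: 0.0
```

View pics/c10.png

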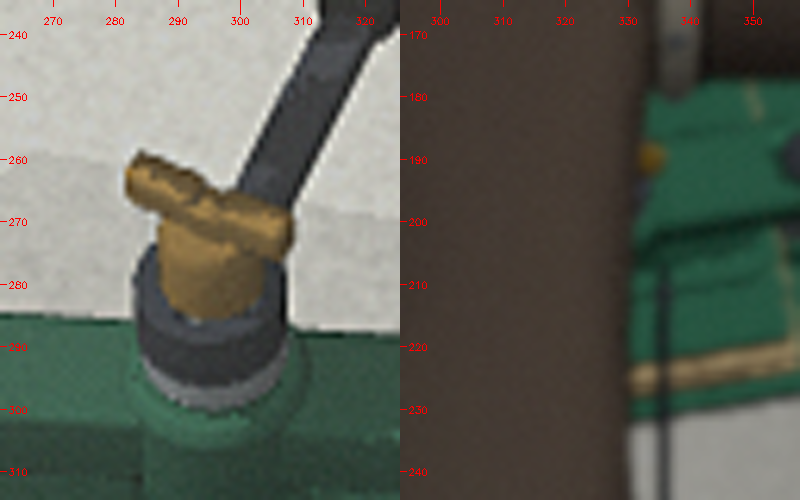

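The nut (cup centre about (295,281)) sits flat on the hub with its bar square to the screw's x. The hub is on the shoulder, the arm reaches out in front and the gripper is clear. Handing in.

```bash
python3 -c "
from plant import workorder;print(workorder.close_job())"
```

```text
the job is handed in; nothing more can be done
None
```

The job is handed in at about 21 s on the robot's clock: the lever is home on the splines with its arm towards the robot side, which I took as the press's front because no mark showed it, and the wing nut is screwed down snug on the hub; no verdict came back.

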